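# Slide a dome camera along a fence into its test contact

### The arm

A 6-joint arm with a two-finger parallel gripper is mounted at the origin on the work surface. World frame = base frame: x ahead of the robot, y to its left, z up, the work surface at z = 0. Lengths are in m, angles in rad, forces in N, time in s.
With the tool pointing down it reaches from about 0.3 to 0.875 m from the base axis. Payload 6.4 kg.
Tool frame: the origin (TCP) lies midway between the tips of the shut fingers; the grasp point (between the pads) lies ctrl.grip_depth behind it (ctrl.grip_depth is the distance from the TCP to the grasp point, in m); x points along the fingers, y is the direction in which the jaws open and shut, and the axes are right-handed (so a half turn about x gives the same grasp; the last joint's range is limited). The gripper opens to 85 mm and grips with 20 to 120 N. Pads are 22 mm wide; open, the fingers measure 114 mm over their backs; the gripper's body (76 mm by 85 mm) begins 54 mm behind the grasp point. The pads swing forward as they close: fully open they stand 13 mm farther back than shut.
Start: joints at [1.002, 0.181, 1.607, -0, 1.354, -0.206], TCP at [0.204, 0.538, 0.231] pointing down, gripper open.
Joint ranges: [-2.99, 2.99], [-0.89, 2.07], [0.3, 2.58], [-1.14, 4.28], [0, 2.63], [-3.12, 3.12]. Speed limits (rad/s): [2.57, 2.57, 3.01, 3.14, 3.14, 3.14].

### API

Orientations are given as a unit quaternion [w, x, y, z].
In Python, from bench import ctrl gives the robot as it stands.
- The arm moves only by the tool carry_out, never from a script. Its argument "motion" is one flat list of numbers, 7 for each row, row after row: the turn, a rotation vector about the tool's x, y, z in degrees, then the shift along the tool's x, y, z in m, then the gripper's target within -1 to 1 (shut at 1, half-way at 0, fully open at -1). A call has 1 to 10 rows; each row shifts and turns the pose as measured when the row begins, along the tool's axes as they then stand; what a row does not reach is not made up. A row lasts 1/10 s, in which the tool goes at most 50 mm and 8.59 degrees, less where a joint would pass 70% of its speed; a pose out of reach is approached as far as the arm can. A call with a gripper value outside its range is refused whole. The fingers move at their own pace and stop on an object; the grip force is fixed at half the most. Time passes only in rows, so rows that do not move let the fingers close. It gives the time, the measured TCP pose, the force and the opening at its end, in the units of the state.
- ctrl.get_obs(): the state, without advancing time (a new reading comes with each control period).
- ctrl.camera(name): name is "scene" or "top" or "wrist"; returns the picture (384x512x3 uint8, blue, green, red); there is no depth.
- ctrl.camera_params(name): a dict with "mtx" (3x3 intrinsics, pixels), "pose" (4x4, takes a point from camera to world coordinates); the wrist camera has in their place "hand_eye" (4x4, takes a point from camera to tool coordinates, whose origin is the TCP and whose axes are the tool frame's). Camera axes: x right, y down, z forward; pixel columns grow to the right and rows downward; lengths in m; the calibration is good to about 2 mm. The wrist camera is an equidistant fisheye: a pixel r from the principal point sees the ray r / f radians off the axis. A picture is of the moment at which its call begins: read the wrist's pose just before it. camera_params takes no time and is no camera call.
- ctrl.hand_in(): hands the job in, once; it reports no verdict.
Trained networks look in the newest picture that a camera, given by its name, has taken for a name from the list of things; names that differ only in an ending like _2 or _b are one class to them, and where a whole thing is asked for, a point or a joint stands for the part that bears it (a point fixed in the world has none). Each returns a list of dicts, best first, with "conf" (0 to 1); they miss things now and then, are a little off and sometimes report something else, mostly with a low value. They report only what shows in the picture. A call takes as long as a camera call. They do not tell look-alikes from the thing itself.
- ctrl.boxes_of(camera, thing): "point" ([x, y, z] in m, in the coordinates of the camera as it stood for that picture, good to about 4 mm: the middle of the surface that is visible of it).
- ctrl.trace(camera, thing): "pixels" (384x512 bool, what is visible of it).
- ctrl.landmark_of(camera, thing): "point" ([x, y, z] in m, in the coordinates of the camera as it stood for that picture, good to about 4 mm: a listed point, or the origin of a listed thing).
The state is a dict: "time_s": time; "q": joint angles; "dq": joint speeds; "joint_efforts": joint torques, N m; "eef_pos": TCP position; "eef_rot": TCP orientation; "wrist_force": force on the tool from outside, world axes, zero at the start; "torque": the same for the moment, N m; "opening": opening from 0.0 (shut) to 1.0 (fully open).
Only numpy, scipy, OpenCV 4.12 (cv2) and the standard library are available. Lean on these libraries where they do the work, as an engineer would, in place of code of your own. Each camera call takes 0.05 s, during which the arm holds its last target. There are 200 camera calls.

### The job

Push the white dome camera across the bench against the fence before it reaches the yellow mark, then slide it along the fence, touching it all the way, into the green contact plate, press the plate fully home and bear on its cushioned stop with about 12 N (over what it takes to slide the camera), then back off and leave the camera there. Keep the camera flat on the bench, never put more than 18 N on the plate or the fence, move the plate with the camera only and not with the gripper, and leave everything else where it is.

Things in the scene. Friction and masses are not known exactly. Their poses are not given: they have to be found in the camera images.
- dock: Fixed aluminium fence (all sizes in mm) 420 long, 40 high, 14 thick, across in front of the robot, turned a little. Origin on the bench at the foot of its working face, the vertical plane x = 0, which looks to -x (to the robot). It runs along y from -260 to +160; the camera travels along +y. At the +y end a black stop block with a red clamp knob carries a green plate.
- mark (a point): Middle of the 20 wide yellow mark on the fence's face and top, at dock y = -70, 20 above the bench; the centre of the camera must be short of it when the camera meets the fence.
- home (a point): Nominal centre of the camera when the plate is fully home: dock frame x = -50, y = +60, 22.5 above the bench. The stop is clamped by hand, so the true home lies up to 18 either way of it along y: find it by feel.
- cam_center (a point): Centre of the white camera's base, 22.5 above the bench: an upright cylinder 100 in diameter, 45 high, too wide to grasp, with a shallow clear dome of 86 diameter up to 68 above the bench; 0.3 to 0.65 kg, glossy (friction 0.2 to 0.3 on everything). It starts 35 to 70 clear of the fence, 60 to 120 short of the yellow mark.
- contact (a joint): Travel of the green contact plate along dock +y, pushed by the camera: 0 out, 0.012 m fully home; starts at 0 to 0.004. Plate 60 wide, 36 high, face square to the fence. It slides against a steady 6 N of friction and stays where left; once home it bears on a rubber cushion that yields 1 mm per 10 N and springs back on release. Reading noisy.
Things that resemble listed ones, but are neither listed nor needed, are in the scene too. Leave any orange look-alike of the part that bears cam_center alone.

How it is judged:
On the way, in this order (a step that is already met when the one before it is completed fails the run):
1. the camera stands against the fence (gap under 3 mm) before the yellow mark (x of cam_center in the frame of dock above -0.053 m and y of cam_center in the frame of dock below -0.07 m), for 0.1 s.
2. the camera, against the fence, holds the contact plate fully home with more than 8 N (value of joint contact above 0.0105 m and x of cam_center in the frame of dock above -0.054 m and contact force between cam and contact above 8 N), for 0.1 s.
At the end, for the whole second after the job is handed in: The contact plate stays within 1.5 mm of fully home (joint above 0.0105), the camera stands flat and at rest on the bench, within 4 mm of the fence and within 5 mm of the plate's face, and the robot is clear (value of joint contact above 0.0105 m and x of cam_center in the frame of dock above -0.054 m and horizontal distance between cam_center and contact below 0.067 m and height (world z) of cam_center below 0.026 m and angle between cam_center's own z axis and vertical below 0.05 rad and linear speed of cam below 0.01 m/s); the robot touches nothing.
It fails at once if the camera presses the contact plate or the fence with more than 18 N (contact force between cam and contact above 18 N or contact force between cam and dock above 18 N).
It fails at once if the camera leaves the fence by more than 6 mm beyond the yellow mark (y of cam_center in the frame of dock above -0.064 m and x of cam_center in the frame of dock below -0.056 m).
It fails at once if the camera is lifted or tipped (height (world z) of cam_center above 0.034 m or angle between cam_center's own z axis and vertical above 0.2 rad).
It fails at once if the robot touches the contact plate (contact force between any of the arm, the fingers and contact above 0.5 N).
It fails at once if another thing on the bench is moved by more than 15 mm (distance of any of spare_cam, mount_ring, mug, jar, adapter, driver, parts_tray from where it was at the start of the episode above 0.015 m).
It also fails if it takes over 72 s, if anything falls off the work surface, if the arm or the gripper's body presses on something with over 40 N, if the wrist force passes 120 N, or if a joint passes its speed limit or range.

## Working session

There is one attempt and no reset: what is moved stays moved. The work goes in short steps, Python scripts to look and compute and a tool call to move; the robot and the scene stay as the last step left them, time stands still between calls to the robot, and variables do not carry over. Pictures are saved under pics/ and viewed, about 8 in all and at most 12, crops included, and the job is handed in when it is done.

Besides the shell and the picture viewer there is one more tool, called after ">>>" as name(argument=value, ...) on one line, values as JSON. carry_out: Moves the arm, as the interface text tells. Its arguments: {"type":"object","properties":{"motion":{"type":"array"}},"required":["motion"]}

```bash
ls; mkdir -p pics
python3 - <<'E'
from bench import ctrl
import cv2,numpy as np
print(ctrl.get_obs(), ctrl.grip_depth)
a=ctrl.camera("scene");b=ctrl.camera("top")
cv2.imwrite("pics/s.png",a);cv2.imwrite("pics/t.png",cv2.resize(b,(800,600)))
np.set_printoptions(precision=4,suppress=True)
for c in("scene","top"):
    P=ctrl.camera_params(c);T=P["pose"];print(c,P)
    for n in("dock","mark","home","cam_center","contact"):
        for f in(ctrl.landmark_of,ctrl.boxes_of):
            try:
                for d in f(c,n): print(c,n,f.__name__,round(d["conf"],2),(T@np.r_[d["point"],1])[:3])
            except Exception as e: print(c,n,f.__name__,e)
E
```

```text
pics
{'time_s': 0.0, 'q': array([ 1.00171937e+00,  1.81555548e-01,  1.60802538e+00, -1.44543874e-05,
        1.35378625e+00, -2.06279594e-01]), 'dq': array([ 1.55471780e-03, -4.36768859e-04, -6.96448110e-04,  1.58719906e-03,
       -1.91417757e-03,  1.68126473e-05]), 'joint_efforts': array([ 5.10268765e-04, -4.44880700e+01, -3.51330793e+01, -3.57475319e-04,
        9.25602304e-03, -2.16441572e-05]), 'eef_pos': array([0.2037314 , 0.53709946, 0.2303676 ]), 'eef_rot': array([ 0.69527217,  0.12698208,  0.69573729, -0.12814752]), 'wrist_force': array([-0.35657416, -0.27574148,  0.41102504]), 'torque': array([ 0.01485669, -0.02621507, -0.02123645]), 'opening': 1.0034484390011689} 0.0187
scene {'mtx': array([[400.9996,   0.    , 262.6843],
       [  0.    , 400.9996, 191.5165],
       [  0.    ,   0.    ,   1.    ]]), 'pose': array([[ 0.2477,  0.8343, -0.4925,  0.8847],
       [ 0.9688, -0.2147,  0.1235, -0.1092],
       [-0.0027, -0.5078, -0.8615,  0.5933],
       [ 0.    ,  0.    ,  0.    ,  1.    ]])}
scene dock call 0.66 [ 0.6715  0.0371 -0.0046]
scene dock call 0.65 [ 0.6848 -0.0261  0
[... 559 characters left out ...]
 0.0077, -0.9912,  0.1324,  0.481 ],
       [-0.9992, -0.013 , -0.039 , -0.0069],
       [ 0.0404, -0.1319, -0.9904,  0.7962],
       [ 0.    ,  0.    ,  0.    ,  1.    ]])}
top dock call 0.75 [0.6697 0.0327 0.0029]
top dock call 0.66 [ 0.6823 -0.0211  0.0142]
top mark call 0.79 [ 0.6688 -0.0345  0.0198]
top mark call 0.66 [ 0.6843 -0.0156  0.01  ]
top home call 0.81 [ 0.6836 -0.0193  0.0088]
top cam_center call 0.93 [ 0.5809 -0.1016  0.023 ]
top cam_center call 0.63 [ 0.4291 -0.1781  0.0265]
top cam_center call 0.88 [ 0.4333 -0.1719  0.0569]
top cam_center call 0.77 [ 0.579  -0.0977  0.0587]
top contact call it knows: cam_center, dock, home, mark
top contact call 0.51 [0.6225 0.1339 0.0281]
```

View pics/s.png

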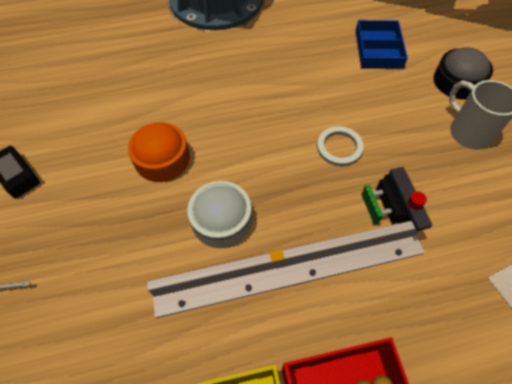

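View pics/t.png

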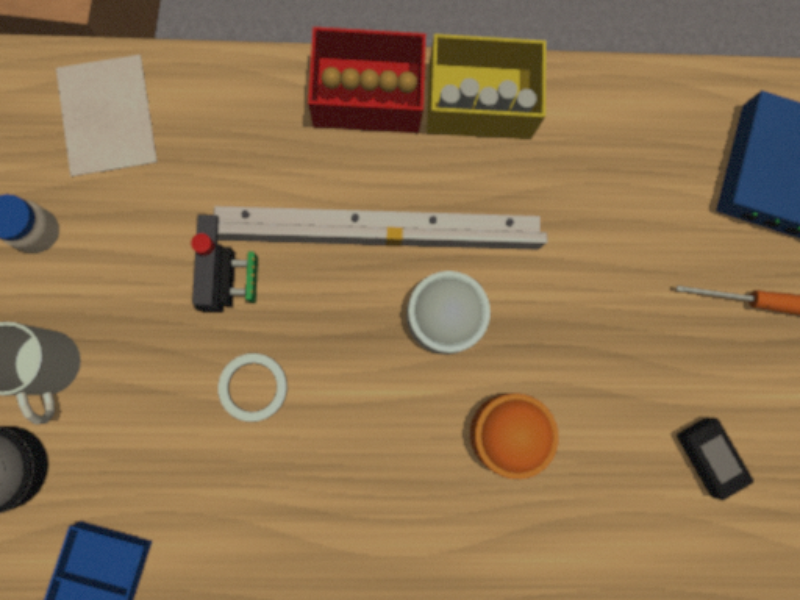

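Run:
```python
from bench import ctrl
import cv2,numpy as np
b=ctrl.camera("top");a=ctrl.camera("scene")
c1=cv2.resize(b[125:230,115:365],(800,336),interpolation=cv2.INTER_CUBIC)
c2=cv2.resize(a[160:320,140:440],(480,256),interpolation=cv2.INTER_CUBIC)
o=np.zeros((596,800,3),np.uint8);o[:336]=c1;o[340:596,:480]=c2
cv2.imwrite("pics/c1.png",o)
```

```text
(no output)
```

View pics/c1.png

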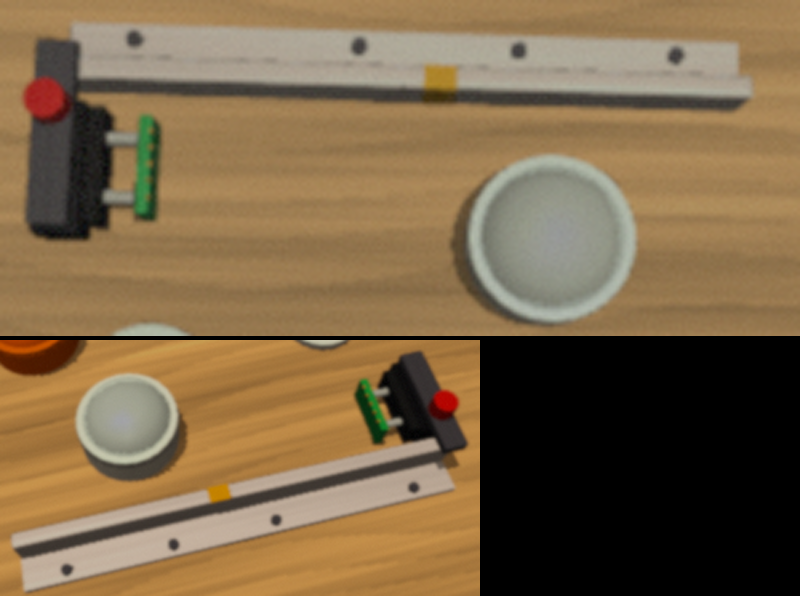

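```bash
cat > h.py <<'E'
from bench import ctrl
import cv2,numpy as np
np.set_printoptions(precision=4,suppress=True)
def unproj(c,uv,z):
    P=ctrl.camera_params(c);K=P["mtx"];T=P["pose"]
    r=np.c_[(np.atleast_2d(uv)-[K[0,2],K[1,2]])/[K[0,0],K[1,1]],np.ones(len(np.atleast_2d(uv)))]@T[:3,:3].T
    return T[:3,3]+r*((z-T[2,3])/r[:,2])[:,None]
E
python3 - <<'E'
from h import *
b=ctrl.camera("top");g=cv2.cvtColor(b,cv2.COLOR_BGR2GRAY).astype(float)
# top view: face top edge (bright->dark), bottom edge (dark->wood)
E1=[];E2=[]
for u in range(168,345,2):
    if 245<u<260: continue
    v0=125+ (79+(u-115)*3.2*18/670-80*18/670)/3.2
    r=np.arange(int(v0)-3,int(v0)+4); col=g[:,u-1:u+2].mean(1)
    d=np.diff(col)
    def sub(i):
        den=d[i-1]-2*d[i]+d[i+1];return i+.5+(.5*(d[i-1]-d[i+1])/den if den else 0)
    i=r[np.argmin(d[r])];E1.append((u,sub(i)))
    r2=np.arange(i+1,i+8);j=r2[np.argmax(d[r2])];E2.append((u,sub(j)))
for E,z in((E1,.04),(E2,0.)):
    p=unproj("top",np.array(E),z);k=cv2.fitLine(p[:,:2].astype(np.float32),cv2.DIST_HUBER,0,.001,.001).ravel()
    k=k*np.sign(k[1]) if 0 else k
    print("face z",z,"slope dx/dy",k[0]/k[1],"x at y=-0.0345",k[2]+(-.0345-k[3])*k[0]/k[1],"res",np.std(p[:,0]-(k[2]+(p[:,1]-k[3])*k[0]/k[1])))
for c in("top","scene"):
    im=ctrl.camera(c)
    for n in("cam_center","mark","contact","dock"):
        for d in ctrl.trace(c,n):
            m=d["pixels"].astype(np.uint8);C=max(cv2.findContours(m,0,1)[0],key=cv2.contourArea)
            v,u=np.nonzero(m);print(c,n,round(d["conf"],2),m.sum(),[u.mean(),v.mean()],"box",cv2.boundingRect(C))
    hsv=cv2.cvtColor(im,cv2.COLOR_BGR2HSV)
    for nm,lo,hi,z in(("green",(50,100,40),(80,255,255),.036),("yellow",(18,170,120),(30,255,255),.04)):
        m=cv2.inRange(hsv,lo,hi);n_,L,S,Ce=cv2.connectedComponentsWithStats(m)
        for i in range(1,n_):
            if S[i,4]>30: print(c,nm,S[i],Ce[i],unproj(c,Ce[i],z))
E
```

```text
face z 0.04 slope dx/dy 0.012104701 x at y=-0.0345 0.67076725 res 0.00017998482317699754
face z 0.0 slope dx/dy 0.011785771 x at y=-0.0345 0.6716488 res 0.00040206096316404584
top cam_center 0.68 2124 [np.float64(286.65866290018835), np.float64(199.7584745762712)] box (261, 174, 52, 52)
top cam_center 0.63 2383 [np.float64(329.2534620226605), np.float64(278.0495174150231)] box (301, 252, 57, 54)
top mark 0.55 4573 [np.float64(242.7546468401487), np.float64(145.222829652307)] box (138, 131, 213, 28)
top contact 0.86 301 [np.float64(159.21594684385383), np.float64(177.25581395348837)] box (148, 161, 18, 32)
top dock 0.57 4517 [np.float64(242.85477086561878), np.float64(145.03121540845694)] box (139, 132, 212, 27)
top green [157 161   7  32 142] [160.0282 177.5352] [[0.6194 0.1384 0.036 ]]
top yellow [276  23  73  52 991] [306.2997  49.1705] [[ 0.8843 -0.1432  0.04  ]]
top yellow [248 146   9   7  58] [252.1207 149.1724] [[ 0.6768 -0.0361  0.04  ]]
scene cam_center 0.83 2960 [np.float64(158.9570945945946), np.float64(151.52871621621622)] box (128, 122, 62, 60)
scene cam_center 0.62 3376 [np.float64(219.5468009478673), np.float64(214.0583530805687)] box (187, 182, 64, 66)
scene mark 0.6 9894 [np.float64(282.81746513038206), np.float64(268.42935112189207)] box (147, 222, 276, 95)
scene contact 0.61 566 [np.float64(373.08480565371025), np.float64(203.60247349823322)] box (361, 184, 30, 41)
scene dock 0.75 10123 [np.float64(282.8675293885212), np.float64(268.57532352069546)] box (147, 221, 277, 98)
scene green [363 185  20  39 310] [372.1387 204.6806] [[0.6327 0.1323 0.036 ]]
scene yellow [269 249  15  13 135] [276.4667 254.9704] [[ 0.678  -0.0371  0.04  ]]
scene yellow [195 364  85  20 670] [248.3418 376.1507] [[ 0.8255 -0.1143  0.04  ]]
scene yellow [376 378  15   6  70] [382.5143 380.9143] [[0.8724 0.0472 0.04  ]]
```

```bash
cat >> h.py <<'E'
from scipy.spatial.transform import Rotation as R
def R_des(zx,zy):   # tool x down, tool z along (zx,zy)
    z=np.array([zx,zy,0.])/np.hypot(zx,zy);x=np.array([0,0,-1.]);return R.from_matrix(np.c_[x,np.cross(z,x),z])
def st(o=None):
    o=o or ctrl.get_obs();w=o["eef_rot"];return o,R.from_quat([*w[1:],w[0]]),np.array(o["eef_pos"])
def plan(p,Rd):
    o,r,q=st();print("t",round(o["time_s"],2),"pos",q,"F",o["wrist_force"],"T",o["torque"],"open",round(o["opening"],3),"q",o["q"])
    print("axes\n",r.as_matrix());print("rotvec deg",np.degrees((r.inv()*Rd).as_rotvec()),"shift",r.inv().apply(np.array(p)-q),"final-frame shift",Rd.inv().apply(np.array(p)-q))
E
python3 - <<'E'
from h import *
plan([.505,-.101,.15],R_des(1,-.012));plan([.505,-.101,.15],R_des(-1,.012))
for z in(.045,):
    b=ctrl.camera("top");h=cv2.cvtColor(b,cv2.COLOR_BGR2HSV)
    g=cv2.GaussianBlur(cv2.cvtColor(b,cv2.COLOR_BGR2GRAY),(3,3),0).astype(float)
    # outer rim: radial bright->wood edge
    c=np.array([287,200.]);pts=[]
    for a in np.arange(0,2*np.pi,.1):
        rr=np.arange(21,31,.25);xy=c+rr[:,None]*[np.cos(a),np.sin(a)]
        s=cv2.remap(h[:,:,1].astype(np.float32),xy[:,0].astype(np.float32),xy[:,1].astype(np.float32),1).ravel()
        pts.append(xy[np.argmax(np.diff(cv2.GaussianBlur(s,(1,5),0).ravel()))])
    p=unproj("top",np.array(pts),z)[:,:2]
    A=np.c_[2*p,np.ones(len(p))];s=np.linalg.lstsq(A,(p**2).sum(1),rcond=None)[0];rad=np.sqrt(s[2]+s[0]**2+s[1]**2)
    print("circle",s[:2],rad,np.std(np.hypot(*(p-s[:2]).T)))
E
```

```text
t 1.65 pos [0.2041 0.5376 0.2313] F [ 0.1461  0.5714 -0.6985] T [-0.0607 -0.0134 -0.03  ] open 0.999 q [ 1.0017  0.1808  1.607  -0.      1.3538 -0.2063]
axes
 [[ 0.      0.3549  0.9349]
 [-0.      0.9349 -0.3549]
 [-1.      0.      0.    ]]
rotvec deg [-20.0988   0.0007  -0.0001] shift [ 0.0813 -0.4902  0.508 ] final-frame shift [ 0.0813 -0.6349  0.3086]
t 1.65 pos [0.2041 0.5376 0.2313] F [ 0.1461  0.5714 -0.6985] T [-0.0607 -0.0134 -0.03  ] open 0.999 q [ 1.0017  0.1808  1.607  -0.      1.3538 -0.2063]
axes
 [[ 0.      0.3549  0.9349]
 [-0.      0.9349 -0.3549]
 [-1.      0.      0.    ]]
rotvec deg [159.9012  -0.0001  -0.0009] shift [ 0.0813 -0.4902  0.508 ] final-frame shift [ 0.0813  0.6349 -0.3086]
circle [ 0.5798 -0.1017] 0.05070057350101188 0.0008257910163996001
```

>>> carry_out(motion=[-8,0,0,0,-0.02,0.02,1,-8,0,0,0,-0.03,0.025,1,-4.1,0,0,0,-0.04,0.02,1,0,0,0,0,-0.045,0.02,1,0,0,0,0,-0.045,0.02,1,0,0,0,0,-0.045,0.02,1,0,0,0,0,-0.045,0.02,1,0,0,0,0,-0.045,0.02,1,0,0,0,0,-0.045,0.02,1,0,0,0,0,-0.045,0.02,1])

```text
time_s: 2.7
eef_pos: [0.3942, 0.1165, 0.2324]
eef_rot: [0.71, -0.004, 0.704, 0.007]
wrist_force: [1.5, -0.2, 1.1]
opening: -0.001
```

Run:
```python
from h import *
plan([.505,-.1017,.1],R_des(1,-.012))
```

```text
t 2.7 pos [0.3942 0.1165 0.2324] F [ 1.4784 -0.2294  1.0605] T [ 0.0281 -0.0343  0.0047] open -0.001 q [-0.0064 -0.2176  1.9966  0.004   1.3553 -1.5928]
axes
 [[ 0.0073 -0.0148  0.9999]
 [ 0.0039  0.9999  0.0148]
 [-1.      0.0038  0.0074]]
rotvec deg [ 1.5341  0.4199 -0.2227] shift [ 0.1323 -0.2203  0.1066] final-frame shift [ 0.1324 -0.2169  0.1134]
```

>>> carry_out(motion=[1.5,0.4,-0.2,0.0,-0.044,0.022,1,0,0,0,0.02,-0.044,0.023,1,0,0,0,0.03,-0.044,0.023,1,0,0,0,0.03,-0.044,0.023,1,0,0,0,0.03,-0.04,0.02,1,0,0,0,0.01,0,0,1,0,0,0,0,0,0,1])

```text
time_s: 3.4
eef_pos: [0.4978, -0.0907, 0.1273]
eef_rot: [0.711, 0.007, 0.703, -0.009]
wrist_force: [-0.9, 0.3, 0.2]
opening: 0.0
```

Run:
```python
from h import *
plan([.505,-.1017,.014],R_des(1,-.012))
im=ctrl.camera("wrist");o=im[:,:]
cv2.imwrite("pics/w1.png",o);P=ctrl.camera_params("wrist");print(P["hand_eye"])
```

```text
t 3.4 pos [ 0.4978 -0.0907  0.1273] F [-0.9372  0.3251  0.1869] T [ 0.0253  0.036  -0.056 ] open 0.0 q [-0.4168  0.1428  1.8783  0.0029  1.1092 -1.9666]
axes
 [[ 0.0113  0.0223  0.9997]
 [-0.0022  0.9997 -0.0223]
 [-0.9999 -0.0019  0.0114]]
rotvec deg [-0.5893  0.6507  0.1132] shift [ 0.1134 -0.0106  0.0061] final-frame shift [ 0.1133 -0.0109  0.0073]
[[ 0.0002 -0.3138  0.9495 -0.1429]
 [ 1.      0.0007  0.      0.0007]
 [-0.0007  0.9495  0.3138 -0.081 ]
 [ 0.      0.      0.      1.    ]]
```

View pics/w1.png

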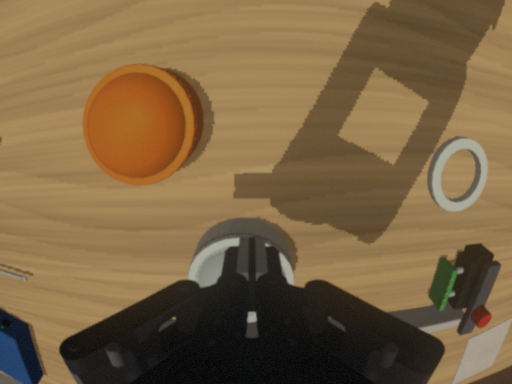

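>>> carry_out(motion=[-0.6,0.6,0.1,0.03,-0.01,0.004,1,0,0,0,0.035,0,0,1,0,0,0,0.03,0,0,1,0,0,0,0.012,0,0,1,0,0,0,0.002,0,0,1])

```text
time_s: 3.95
eef_pos: [0.5081, -0.098, 0.0247]
eef_rot: [0.712, -0.001, 0.702, -0.003]
wrist_force: [0.1, 0.0, -0.5]
opening: -0.002
```

Run:
```python
from h import *
plan([.518,-.1017,.016],R_des(1,-.012))
```

```text
t 3.95 pos [ 0.5081 -0.098   0.0247] F [ 0.0586  0.0326 -0.5287] T [ 0.0232  0.0493 -0.0069] open -0.002 q [-0.4206  0.3375  1.8943  0.0007  0.8939 -1.9885]
axes
 [[ 0.0147  0.0033  0.9999]
 [-0.006   1.     -0.0032]
 [-0.9999 -0.006   0.0147]]
rotvec deg [0.4988 0.8458 0.3387] shift [ 0.0088 -0.0036  0.0098] final-frame shift [ 0.0087 -0.0036  0.01  ]
```

>>> carry_out(motion=[0.5,0.8,0.3,0.009,-0.003,0.002,1,0,0,0,0,0,0.004,1,0,0,0,0,0,0.004,1,0,0,0,0,0,0.004,1,0,0,0,0,0,0.004,1,0,0,0,0,0,0.004,1])

```text
time_s: 4.55
eef_pos: [0.534, -0.1013, 0.0202]
eef_rot: [0.708, 0.003, 0.706, -0.005]
wrist_force: [-2.2, 0.2, -1.5]
opening: -0.002
```

```bash
cat >> h.py <<'E'
YAW=-0.012;O=np.array([.6718,.034])
def todock(p):
    d=np.asarray(p)[:2]-O;c,s=np.cos(YAW),np.sin(YAW);return np.array([c*d[0]+s*d[1],-s*d[0]+c*d[1]])
def see(Fz=.045,c0=None):
    b=ctrl.camera("top");P=ctrl.camera_params("top");T=np.linalg.inv(P["pose"])
    def px(p): 
        q=T[:3,:3]@p+T[:3,3];return (P["mtx"]@q)[:2]/q[2]
    c0=np.array([*c0,Fz]);s_im=cv2.cvtColor(b,cv2.COLOR_BGR2HSV)[:,:,1].astype(np.float32)
    for it in range(3):
        pts=[]
        for a in np.arange(0,2*np.pi,.1):
            rr=np.arange(.040,.060,.0005);xy=np.array([px(c0+[r*np.cos(a),r*np.sin(a),0]) for r in rr],np.float32)
            s=cv2.GaussianBlur(cv2.remap(s_im,xy[:,:1],xy[:,1:],1),(1,5),0).ravel();d=np.diff(s)
            if d.max()>4: pts.append((c0+[rr[np.argmax(d)]*np.cos(a),rr[np.argmax(d)]*np.sin(a),0])[:2])
        p=np.array(pts)
        from scipy.optimize import least_squares
        f=least_squares(lambda v:np.hypot(*(p-v).T)-.0505,c0[:2],loss="soft_l1",f_scale=.001);c0[:2]=f.x
    print("cam",c0[:2],"dock",todock(c0),"n",len(p),"med res",np.median(abs(f.fun)));return b
E
python3 - <<'E'
from h import *
plan([.55,-.1017,.016],R_des(1,-.012))
see(c0=(.585,-.1017))
E
```

```text
t 4.55 pos [ 0.534  -0.1013  0.0202] F [-2.2119  0.1732 -1.471 ] T [ 0.0178  0.3277 -0.0023] open -0.002 q [-0.4054  0.3986  1.8187 -0.001   0.9199 -1.965 ]
axes
 [[ 0.0038  0.0106  0.9999]
 [-0.0025  0.9999 -0.0106]
 [-1.     -0.0024  0.0038]]
rotvec deg [0.0787 0.2168 0.1388] shift [ 0.0042 -0.0003  0.016 ] final-frame shift [ 0.0042 -0.0003  0.016 ]
cam [ 0.592  -0.1021] dock [-0.0782 -0.137 ] n 17 med res 0.0005081820077285359
```

>>> carry_out(motion=[0,0.2,0.1,0.003,0,0.004,1,0,0,0,0,0,0.004,1,0,0,0,0,0,0.004,1,0,0,0,0,0,0.004,1,0,0,0,0,0,0.003,1])

```text
time_s: 5.1
eef_pos: [0.5547, -0.1017, 0.0171]
eef_rot: [0.707, 0.004, 0.707, -0.004]
wrist_force: [-2.5, 0.2, 1.7]
opening: 0.002
```

Run:
```python
from h import *
plan([.559,-.1017,.016],R_des(1,-.012))
see(c0=(.61,-.1017))
```

```text
t 5.1 pos [ 0.5547 -0.1017  0.0171] F [-2.4896  0.1649  1.6798] T [-0.0183  0.478   0.0084] open 0.002 q [-0.3913  0.4423  1.7619 -0.0009  0.9377 -1.9508]
axes
 [[-0.0005  0.0108  0.9999]
 [-0.0006  0.9999 -0.0108]
 [-1.     -0.0006 -0.0005]]
rotvec deg [ 0.0714 -0.0269  0.0325] shift [0.0011 0.     0.0043] final-frame shift [0.0011 0.     0.0043]
cam [ 0.6048 -0.0984] dock [-0.0654 -0.1332] n 18 med res 0.002422704766352108
```

>>> carry_out(motion=[0,0,0,0,0,0.0015,1,0,0,0,0,0,0.0015,1,0,0,0,0,0,0.001,1])

```text
time_s: 5.45
eef_pos: [0.5593, -0.1017, 0.0172]
eef_rot: [0.707, 0.004, 0.707, -0.004]
wrist_force: [-2.8, 0.2, 1.7]
opening: 0.003
```

>>> carry_out(motion=[0,0,0,0,0,0.001,1,0,0,0,0,0,0.001,1])

```text
time_s: 5.65
eef_pos: [0.5599, -0.1016, 0.0169]
eef_rot: [0.706, 0.004, 0.708, -0.004]
wrist_force: [-6.3, -0.9, 4.1]
opening: 0.001
```

>>> carry_out(motion=[0,0,0,0,0,0,1,0,0,0,0,0,0,1])

```text
time_s: 5.85
eef_pos: [0.5598, -0.1016, 0.0169]
eef_rot: [0.706, 0.004, 0.708, -0.004]
wrist_force: [-2.6, -0.0, 0.9]
opening: -0.001
```

>>> carry_out(motion=[0,0,0,0,0,-0.01,1,0,0,0,0,0,-0.025,1,0,0,0,-0.02,0,-0.02,1,0,0,0,-0.04,-0.02,0,1,0,0,0,-0.04,-0.03,0,1,0,0,0,0,0,0,1])

```text
time_s: 6.45
eef_pos: [0.5018, -0.1516, 0.1194]
eef_rot: [0.707, 0.002, 0.707, -0.003]
wrist_force: [1.4, -0.1, -0.0]
opening: 0.0
```

Run:
```python
from h import *
b=see(c0=(.62,-.1017))
f=np.radians(25);n=np.array([np.sin(f),np.cos(f)]);c=np.array([.62,-.1017])
plan([*(c-n*.08),.11],R_des(*n));plan([*(c-n*.08),.11],R_des(*-n))
cv2.imwrite("pics/t2.png",cv2.resize(b[110:302,130:386],(800,600)))
```

```text
cam [ 0.618 -0.102] dock [-0.0522 -0.1366] n 50 med res 0.0009464238254160255
t 6.5 pos [ 0.5002 -0.1494  0.1168] F [-0.0135  0.3292 -0.9032] T [0.0244 0.0523 0.0309] open -0.002 q [-0.5178  0.202   1.8334  0.0001  1.1093 -2.0803]
axes
 [[-0.0028  0.0084  1.    ]
 [ 0.0016  1.     -0.0084]
 [-1.      0.0016 -0.0028]]
rotvec deg [-65.4812  -0.0884  -0.1718] shift [ 0.0065 -0.0241  0.0862] final-frame shift [ 0.0068 -0.0884  0.0138]
t 6.5 pos [ 0.5002 -0.1494  0.1168] F [-0.0135  0.3292 -0.9032] T [0.0244 0.0523 0.0309] open -0.002 q [-0.5178  0.202   1.8334  0.0001  1.1093 -2.0803]
axes
 [[-0.0028  0.0084  1.    ]
 [ 0.0016  1.     -0.0084]
 [-1.      0.0016 -0.0028]]
rotvec deg [114.5186  -0.1932   0.0995] shift [ 0.0065 -0.0241  0.0862] final-frame shift [ 0.0068  0.0884 -0.0138]
```

View pics/t2.png

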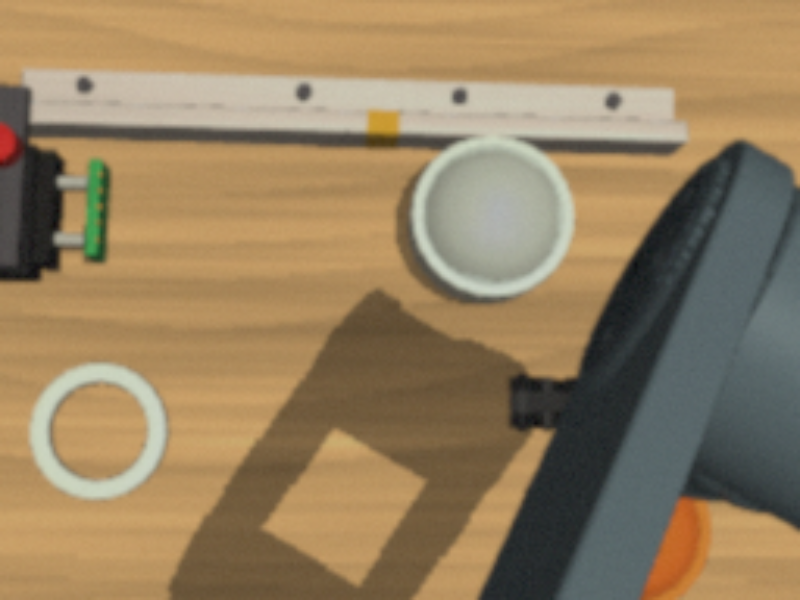

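>>> carry_out(motion=[8.4,0,0,0,0,0,1,8.4,0,0,0,0,0,1,8.4,0,0,0,0,0,1,8.4,0,0,0,0,0,1,8.4,0,0,0,0,0,1,8.4,0,0,0,0,0,1,8.4,0,0,0,0,0,1,8.4,0,0,0,0,0,1,8.4,0,0,0,0,0,1,8.4,0,0,0,0,0,1])

```text
time_s: 7.5
eef_pos: [0.4922, -0.139, 0.1034]
eef_rot: [0.509, 0.484, 0.521, -0.485]
wrist_force: [-0.6, -0.3, 0.9]
opening: 0.002
```

>>> carry_out(motion=[8.4,0,0,0,0,0,1,8.4,0,0,0,0,0,1,8.4,0,0,0,0,0,1,5,0,0,0,0,0,1,0,0,0,0,0,0,1])

```text
time_s: 8.0
eef_pos: [0.4875, -0.1328, 0.0955]
eef_rot: [-0.357, -0.602, -0.376, 0.608]
wrist_force: [-1.1, 0.1, 0.4]
opening: -0.001
```

Run:
```python
from h import *
f=np.radians(25)-.012;n=np.array([np.sin(f),np.cos(f)]);c=np.array([.62,-.1017])
plan([*(c-n*.078),.1],R_des(*-n))
```

```text
t 8.0 pos [ 0.4875 -0.1328  0.0955] F [-1.07    0.1405  0.4253] T [ 0.0627 -0.0031 -0.0078] open -0.001 q [-0.5052  0.2148  1.8695  0.0068  1.0846 -0.0266]
axes
 [[-0.0209  0.8859 -0.4635]
 [ 0.0184 -0.4632 -0.8861]
 [-0.9996 -0.0271 -0.0066]]
rotvec deg [-3.2953 -0.4242  1.5416] shift [-0.0073  0.1073 -0.0112] final-frame shift [-0.0045  0.1079 -0.0049]
```

>>> carry_out(motion=[-3.3,-0.4,1.5,-0.01,0.03,-0.003,1,0,0,0,0,0.035,0,1,0,0,0,0,0.035,0,1,0,0,0,0,0.005,0,1,0,0,0,0,0,0,1])

```text
time_s: 8.5
eef_pos: [0.5832, -0.1711, 0.0983]
eef_rot: [-0.386, -0.59, -0.391, 0.592]
wrist_force: [-0.5, -0.3, -0.0]
opening: -0.0
```

Run:
```python
from h import *
f=np.radians(25)-.012;n=np.array([np.sin(f),np.cos(f)]);c=np.array([.62,-.1017])
plan([*(c-n*.078),.018],R_des(*-n))
```

```text
t 8.5 pos [ 0.5832 -0.1711  0.0983] F [-0.471  -0.2506 -0.0358] T [-0.0245 -0.0274  0.0082] open -0.0 q [-0.4811  0.4029  1.6145  0.0015  1.1328 -0.0746]
axes
 [[-0.0071  0.9182 -0.396 ]
 [ 0.0052 -0.396  -0.9183]
 [-1.     -0.0085 -0.002 ]]
rotvec deg [ 0.9849 -0.1093  0.49  ] shift [ 0.0802  0.0057 -0.0001] final-frame shift [ 0.0803  0.005  -0.0004]
```

>>> carry_out(motion=[1,0,0.5,0.02,0.005,0,1,0,0,0,0.025,0,0,1,0,0,0,0.02,0,0,1,0,0,0,0.012,0,0,1,0,0,0,0.003,0,0,1,0,0,0,0,0,0,1])

```text
time_s: 9.1
eef_pos: [0.582, -0.1683, 0.0137]
eef_rot: [-0.383, -0.592, -0.388, 0.593]
wrist_force: [0.4, 0.5, 0.3]
opening: 0.001
```

```bash
cat >> h.py <<'E'
f=np.radians(25)-.012;n=np.array([np.sin(f),np.cos(f)])
E
python3 - <<'E'
from h import *
c=np.array([.62,-.1017])
plan([*(c-n*.0585),.018],R_des(*-n))
E
```

```text
t 9.1 pos [ 0.582  -0.1683  0.0137] F [0.4024 0.5096 0.3351] T [0.0459 0.0129 0.0463] open 0.001 q [-0.4785  0.5231  1.6458  0.0029  0.9784 -0.063 ]
axes
 [[-0.004   0.9142 -0.4052]
 [ 0.0048 -0.4052 -0.9142]
 [-1.     -0.0055 -0.0027]]
rotvec deg [ 0.4107 -0.156   0.3181] shift [-0.0043  0.0073 -0.0178] final-frame shift [-0.0043  0.0072 -0.0179]
```

>>> carry_out(motion=[0.4,-0.1,0.3,-0.004,0.007,-0.006,1,0,0,0,0,0,-0.006,1,0,0,0,0,0,-0.003,1,0,0,0,0,0,-0.0015,1])

```text
time_s: 9.5
eef_pos: [0.597, -0.1566, 0.021]
eef_rot: [0.385, 0.594, 0.382, -0.594]
wrist_force: [-2.8, -2.9, -1.2]
opening: -0.001
```

Run:
```python
from h import *
c=np.array([.62,-.1017])
plan([*(c-n*.0585),.018],R_des(*-n))
```

```text
t 9.5 pos [ 0.597  -0.1566  0.021 ] F [-2.8418 -2.9341 -1.21  ] T [-0.5819  0.5156  0.0168] open -0.001 q [-0.4479  0.5267  1.621  -0.0013  0.9906 -0.0234]
axes
 [[ 0.0025  0.9115 -0.4112]
 [-0.0024 -0.4112 -0.9115]
 [-1.      0.0033  0.0012]]
rotvec deg [ 0.0295  0.0663 -0.1877] shift [ 0.003  -0.0016 -0.001 ] final-frame shift [ 0.003  -0.0016 -0.001 ]
```

>>> carry_out(motion=[0,0,-0.2,0.002,-0.0008,-0.0018,1,0,0,0,0,-0.0012,-0.0028,1,0,0,0,0,-0.0016,-0.0037,1,0,0,0,0,-0.0016,-0.0037,1,0,0,0,0,-0.0016,-0.0037,1])

```text
time_s: 10.0
eef_pos: [0.5967, -0.1409, 0.02]
eef_rot: [-0.385, -0.593, -0.383, 0.595]
wrist_force: [-3.0, -4.5, -0.4]
opening: 0.001
```

```bash
cat >> h.py <<'E'
def chk(x0=.597,y0=-.1566):
    o,r,q=st();d=np.array([.012,1]);t=q[1]-y0
    print("t",round(o["time_s"],2),"pos",q,"F",o["wrist_force"],"travel",t,"x err vs line",q[0]-(x0+.012*t))
    print("axes\n",r.as_matrix(),"rotvec",np.degrees((r.inv()*R_des(*-n)).as_rotvec()),"fix shift",r.inv().apply([-(q[0]-(x0+.012*t)),0,.018-q[2]]))
E
python3 - <<'E'
from h import *
chk();see(c0=(.62,-.09))
E
```

```text
t 10.0 pos [ 0.5967 -0.1409  0.02  ] F [-3.0114 -4.5066 -0.3913] travel 0.015692474753680852 x err vs line -0.0004487283857844693
axes
 [[-0.0019  0.9116 -0.4112]
 [-0.0046 -0.4112 -0.9115]
 [-1.      0.0002  0.005 ]] rotvec [ 0.0341  0.2836 -0.0113] fix shift [ 0.002   0.0004 -0.0002]
cam [ 0.6158 -0.0841] dock [-0.0545 -0.1187] n 29 med res 0.0005109440297882406
```

>>> carry_out(motion=[0,0.2,0,0.001,-0.0012,-0.0038,1,0,0,0,0,-0.0016,-0.0037,1,0,0,0,0,-0.0016,-0.0037,1,0,0,0,0,-0.0016,-0.0037,1,0,0,0,0,-0.0016,-0.0037,1,0,0,0,0,-0.0016,-0.0037,1,0,0,0,0,-0.0016,-0.0037,1,0,0,0,0,-0.0016,-0.0037,1])

```text
time_s: 10.85
eef_pos: [0.5975, -0.1064, 0.0195]
eef_rot: [-0.384, -0.593, -0.383, 0.594]
wrist_force: [-3.4, -4.2, 0.5]
opening: -0.002
```

Run:
```python
from h import *
chk();b=see(c0=(.62,-.052))
cv2.imwrite("pics/t3.png",cv2.resize(b[110:302,130:386],(800,600)))
```

```text
t 10.85 pos [ 0.5975 -0.1064  0.0195] F [-3.4465 -4.238   0.5084] travel 0.05021435981434151 x err vs line -0.00012039265371754926
axes
 [[-0.0008  0.9119 -0.4103]
 [-0.0023 -0.4103 -0.9119]
 [-1.      0.0002  0.0024]] rotvec [ 0.0881  0.1387 -0.014 ] fix shift [ 0.0015  0.0001 -0.0001]
cam [ 0.619  -0.0497] dock [-0.0518 -0.0843] n 35 med res 0.0005697671056253753
```

View pics/t3.png

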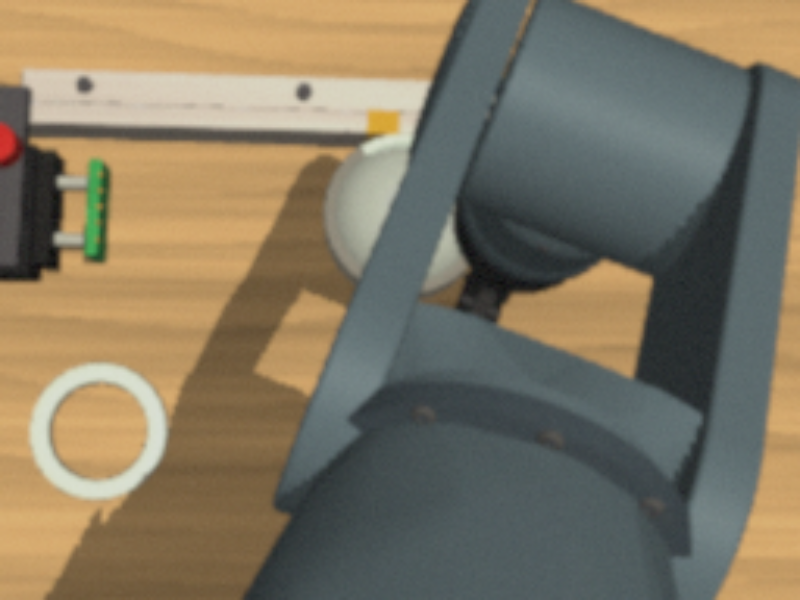

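>>> carry_out(motion=[0.1,0.1,0,0.001,-0.0015,-0.0037,1,0,0,0,0,-0.0016,-0.0037,1,0,0,0,0,-0.0016,-0.0037,1,0,0,0,0,-0.0016,-0.0037,1,0,0,0,0,-0.0016,-0.0037,1,0,0,0,0,-0.0016,-0.0037,1,0,0,0,0,-0.0016,-0.0037,1,0,0,0,0,-0.0016,-0.0037,1,0,0,0,0,-0.0016,-0.0037,1,0,0,0,0,-0.0016,-0.0037,1])

```text
time_s: 11.9
eef_pos: [0.5983, -0.0635, 0.0188]
eef_rot: [-0.384, -0.594, -0.383, 0.594]
wrist_force: [-3.3, -3.5, 0.7]
opening: 0.0
```

Run:
```python
from h import *
chk();b=see(c0=(.62,-.01))
```

```text
t 11.9 pos [ 0.5983 -0.0635  0.0188] F [-3.3161 -3.5354  0.6605] travel 0.09307485738353091 x err vs line 0.00016677512278828743
axes
 [[-0.0001  0.9113 -0.4116]
 [-0.0014 -0.4116 -0.9113]
 [-1.      0.0005  0.0013]] rotvec [ 0.0042  0.0742 -0.0266] fix shift [ 0.0008 -0.0002  0.0001]
cam [ 0.6178 -0.0067] dock [-0.0536 -0.0413] n 30 med res 0.0005020328260412002
```

>>> carry_out(motion=[0,0.1,0,0.001,-0.0017,-0.0037,1,0,0,0,0,-0.0016,-0.0037,1,0,0,0,0,-0.0016,-0.0037,1,0,0,0,0,-0.0016,-0.0037,1,0,0,0,0,-0.0016,-0.0037,1,0,0,0,0,-0.0016,-0.0037,1,0,0,0,0,-0.0016,-0.0037,1,0,0,0,0,-0.0016,-0.0037,1,0,0,0,0,-0.0016,-0.0037,1,0,0,0,0,-0.0016,-0.0037,1])

```text
time_s: 12.95
eef_pos: [0.5989, -0.0203, 0.0181]
eef_rot: [0.384, 0.594, 0.383, -0.594]
wrist_force: [-3.4, -3.9, 0.8]
opening: 0.003
```

Run:
```python
from h import *
chk();b=see(c0=(.62,.035))
h=cv2.cvtColor(b,cv2.COLOR_BGR2HSV);m=cv2.inRange(h,(50,100,40),(80,255,255));v,u=np.nonzero(m)
print(u.min(),u.max(),unproj("top",[[u.max()+.5,v.mean()]],.03),unproj("top",[[u.max()+.5,v.mean()]],.036))
cv2.imwrite("pics/t4.png",cv2.resize(b[120:216,130:258],(800,600)))
```

```text
t 12.95 pos [ 0.5989 -0.0203  0.0181] F [-3.3835 -3.9392  0.7874] travel 0.13629649035106406 x err vs line 0.00025638541358286027
axes
 [[ 0.0006  0.9115 -0.4114]
 [-0.0001 -0.4114 -0.9115]
 [-1.      0.0006 -0.0001]] rotvec [ 0.0205 -0.006  -0.0338] fix shift [ 0.0001 -0.0002  0.0001]
cam [0.6183 0.0326] dock [-0.0535 -0.0021] n 20 med res 0.0008592918097438604
157 511 [[ 0.6403 -0.5529  0.03  ]] [[ 0.6391 -0.5486  0.036 ]]
```

View pics/t4.png

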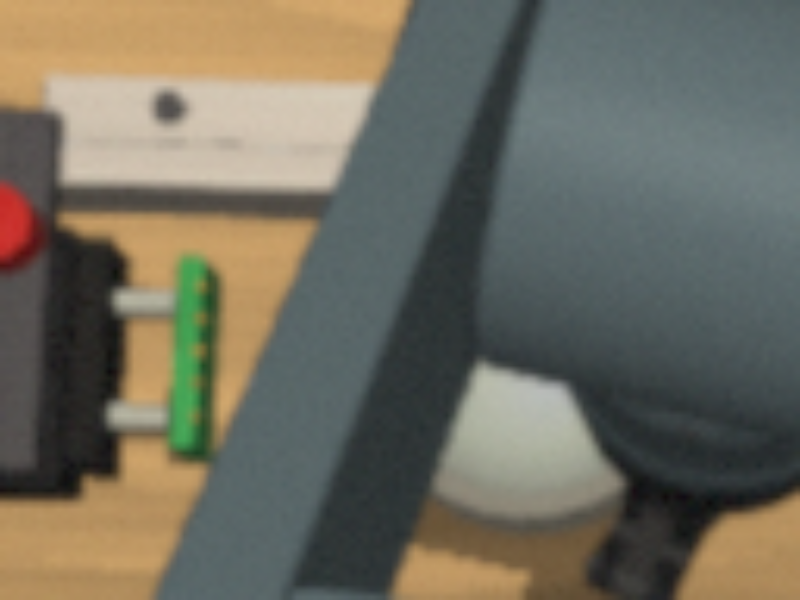

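>>> carry_out(motion=[0,0,0,0,-0.0017,-0.0037,1,0,0,0,0,-0.0017,-0.0037,1,0,0,0,0,-0.0016,-0.0037,1,0,0,0,0,-0.0016,-0.0037,1,0,0,0,0,-0.0016,-0.0037,1,0,0,0,0,-0.0016,-0.0037,1,0,0,0,0,-0.0012,-0.0028,1,0,0,0,0,-0.0008,-0.0018,1])

```text
time_s: 13.8
eef_pos: [0.5989, 0.0115, 0.0181]
eef_rot: [-0.384, -0.594, -0.384, 0.594]
wrist_force: [-3.8, -4.4, 1.2]
opening: -0.001
```

>>> carry_out(motion=[0,0,0,0,-0.0008,-0.0018,1,0,0,0,0,-0.0008,-0.0018,1])

```text
time_s: 14.0
eef_pos: [0.5989, 0.0157, 0.0181]
eef_rot: [-0.384, -0.594, -0.384, 0.594]
wrist_force: [-2.7, -4.0, 1.1]
opening: -0.002
```

>>> carry_out(motion=[0,0,0,0,-0.0008,-0.0018,1,0,0,0,0,-0.0008,-0.0018,1])

```text
time_s: 14.2
eef_pos: [0.5988, 0.0198, 0.0181]
eef_rot: [-0.384, -0.594, -0.384, 0.594]
wrist_force: [-2.7, -3.9, 1.1]
opening: 0.001
```

>>> carry_out(motion=[0,0,0,0,-0.0006,-0.0014,1,0,0,0,0,-0.0006,-0.0014,1])

```text
time_s: 14.4
eef_pos: [0.5988, 0.023, 0.0181]
eef_rot: [-0.384, -0.594, -0.384, 0.594]
wrist_force: [-2.8, -5.0, 1.0]
opening: 0.002
```

>>> carry_out(motion=[0,0,0,0,-0.0004,-0.001,1,0,0,0,0,-0.0004,-0.001,1])

```text
time_s: 14.6
eef_pos: [0.5988, 0.0252, 0.0181]
eef_rot: [-0.384, -0.594, -0.384, 0.594]
wrist_force: [-3.8, -4.3, 2.5]
opening: -0.0
```

>>> carry_out(motion=[0,0,0,0,-0.0004,-0.001,1,0,0,0,0,-0.0004,-0.001,1])

```text
time_s: 14.8
eef_pos: [0.5988, 0.0273, 0.0181]
eef_rot: [-0.384, -0.593, -0.384, 0.594]
wrist_force: [-3.3, -4.3, 0.7]
opening: 0.002
```

>>> carry_out(motion=[0,0,0,0,-0.0004,-0.001,1,0,0,0,0,-0.0004,-0.001,1])

```text
time_s: 15.0
eef_pos: [0.5987, 0.0295, 0.0181]
eef_rot: [-0.384, -0.593, -0.384, 0.595]
wrist_force: [-2.9, -3.5, 0.7]
opening: -0.001
```

>>> carry_out(motion=[0,0,0,0,-0.0004,-0.001,1,0,0,0,0,-0.0004,-0.001,1])

```text
time_s: 15.2
eef_pos: [0.5987, 0.0305, 0.0181]
eef_rot: [-0.384, -0.593, -0.383, 0.595]
wrist_force: [-3.5, -9.7, 1.5]
opening: -0.002
```

>>> carry_out(motion=[0,0,0,0,-0.0004,-0.001,1,0,0,0,0,-0.0004,-0.001,1])

```text
time_s: 15.4
eef_pos: [0.5987, 0.0305, 0.0182]
eef_rot: [-0.385, -0.592, -0.382, 0.596]
wrist_force: [-4.3, -7.6, 2.2]
opening: -0.005
```

>>> carry_out(motion=[0,0,0,0,-0.0004,-0.001,1,0,0,0,0,-0.0004,-0.001,1])

```text
time_s: 15.6
eef_pos: [0.5987, 0.0304, 0.0182]
eef_rot: [-0.386, -0.591, -0.381, 0.597]
wrist_force: [-3.8, -9.4, 1.6]
opening: 0.004
```

Run:
```python
from h import *
chk()
```

```text
t 15.6 pos [0.5987 0.0304 0.0182] F [-3.803  -9.3534  1.6221] travel 0.18701576305580692 x err vs line -0.0005682798389250454
axes
 [[-0.0031  0.9114 -0.4116]
 [-0.009  -0.4116 -0.9113]
 [-1.      0.0009  0.0095]] rotvec [ 0.0079  0.5447 -0.0515] fix shift [ 0.0002  0.0005 -0.0002]
```

>>> carry_out(motion=[0,0,0,0,-0.0005,-0.0012,1,0,0,0,0,-0.0005,-0.0012,1])

```text
time_s: 15.8
eef_pos: [0.5987, 0.0304, 0.0182]
eef_rot: [-0.387, -0.591, -0.38, 0.598]
wrist_force: [-3.1, -9.0, 1.0]
opening: 0.005
```

>>> carry_out(motion=[0,0.3,0,0,-0.0005,-0.0013,1])

```text
time_s: 15.9
eef_pos: [0.5987, 0.0306, 0.0182]
eef_rot: [-0.386, -0.592, -0.381, 0.597]
wrist_force: [-3.9, -8.9, 0.8]
opening: 0.0
```

>>> carry_out(motion=[0,0.3,0,0,-0.0006,-0.0014,1])

```text
time_s: 16.0
eef_pos: [0.5987, 0.0309, 0.0181]
eef_rot: [-0.385, -0.593, -0.381, 0.595]
wrist_force: [-3.0, -9.3, 0.4]
opening: 0.001
```

>>> carry_out(motion=[0,0.3,0,0,-0.0007,-0.0016,1])

```text
time_s: 16.1
eef_pos: [0.5987, 0.0314, 0.0181]
eef_rot: [0.385, 0.594, 0.382, -0.594]
wrist_force: [-3.3, -8.5, 0.3]
opening: 0.006
```

>>> carry_out(motion=[0,0.2,0,0,-0.0007,-0.0016,1,0,0.2,0,0,-0.0007,-0.0016,1,0,0.2,0,0,-0.0007,-0.0016,1])

```text
time_s: 16.4
eef_pos: [0.5988, 0.0327, 0.018]
eef_rot: [0.384, 0.596, 0.382, -0.592]
wrist_force: [-3.8, -9.0, 0.8]
opening: -0.002
```

>>> carry_out(motion=[0,0.1,0,0,-0.0007,-0.0016,1,0,0.1,0,0,-0.0007,-0.0016,1,0,0.1,0,0,-0.0007,-0.0016,1])

```text
time_s: 16.7
eef_pos: [0.5988, 0.0339, 0.018]
eef_rot: [0.384, 0.597, 0.382, -0.592]
wrist_force: [-3.8, -9.2, 1.1]
opening: 0.004
```

>>> carry_out(motion=[0,0.1,0,0,-0.0007,-0.0016,1,0,0.1,0,0,-0.0007,-0.0016,1])

```text
time_s: 16.9
eef_pos: [0.5989, 0.0346, 0.018]
eef_rot: [0.384, 0.597, 0.381, -0.592]
wrist_force: [-2.8, -8.8, 0.5]
opening: -0.002
```

Run:
```python
from h import *
chk()
```

```text
t 16.9 pos [0.5989 0.0346 0.018 ] F [-2.846  -8.8232  0.5165] travel 0.19124231681199402 x err vs line -0.0004374904741799579
axes
 [[ 0.0088  0.9104 -0.4136]
 [ 0.0004 -0.4136 -0.9105]
 [-1.      0.0078 -0.004 ]] rotvec [-0.1182 -0.2272 -0.4496] fix shift [ 0.0001  0.0004 -0.0002]
```

>>> carry_out(motion=[0,0,-0.3,0,-0.0007,-0.0016,1,0,0,-0.1,0,-0.0007,-0.0016,1,0,0.1,0,0,-0.0007,-0.0016,1,0,0.1,0,0,-0.0007,-0.0016,1])

```text
time_s: 17.3
eef_pos: [0.5988, 0.0361, 0.0181]
eef_rot: [0.383, 0.595, 0.382, -0.594]
wrist_force: [-3.2, -9.1, -0.2]
opening: 0.003
```

>>> carry_out(motion=[0,0.1,0,0,-0.0007,-0.0016,1,0,0.1,0,0,-0.0007,-0.0016,1,0,0.1,0,0,-0.0007,-0.0016,1])

```text
time_s: 17.6
eef_pos: [0.5988, 0.0373, 0.0181]
eef_rot: [0.384, 0.596, 0.381, -0.594]
wrist_force: [-3.1, -10.2, 0.3]
opening: 0.002
```

>>> carry_out(motion=[0,0.1,0,0,-0.0007,-0.0016,1,0,0.1,0,0,-0.0007,-0.0016,1])

```text
time_s: 17.8
eef_pos: [0.5988, 0.0381, 0.0181]
eef_rot: [0.384, 0.596, 0.381, -0.594]
wrist_force: [-2.7, -9.9, 1.4]
opening: -0.003
```

>>> carry_out(motion=[0,0.1,0,0,-0.0007,-0.0016,1,0,0.1,0,0,-0.0007,-0.0016,1])

```text
time_s: 18.0
eef_pos: [0.5988, 0.0389, 0.0181]
eef_rot: [0.384, 0.596, 0.38, -0.594]
wrist_force: [-3.8, -9.6, 1.6]
opening: -0.002
```

>>> carry_out(motion=[0,0.1,-0.1,0,-0.0007,-0.0016,1,0,0.1,0,0,-0.0007,-0.0016,1])

```text
time_s: 18.2
eef_pos: [0.5989, 0.0397, 0.0181]
eef_rot: [0.384, 0.596, 0.381, -0.594]
wrist_force: [-3.7, -10.5, 1.2]
opening: -0.0
```

>>> carry_out(motion=[0,0.1,0,0,-0.0007,-0.0016,1,0,0.1,0,0,-0.0007,-0.0016,1])

```text
time_s: 18.4
eef_pos: [0.5989, 0.0398, 0.0181]
eef_rot: [0.385, 0.596, 0.38, -0.594]
wrist_force: [-4.3, -11.4, 0.7]
opening: -0.002
```

>>> carry_out(motion=[0,0.1,0,0,-0.0007,-0.0016,1,0,0.1,0,0,-0.0007,-0.0016,1])

```text
time_s: 18.6
eef_pos: [0.5989, 0.0398, 0.0181]
eef_rot: [0.385, 0.596, 0.379, -0.594]
wrist_force: [-4.0, -10.8, 0.1]
opening: 0.0
```

>>> carry_out(motion=[0,0.1,0,0,-0.0007,-0.0016,1,0,0.1,0,0,-0.0007,-0.0016,1])

```text
time_s: 18.8
eef_pos: [0.5989, 0.0398, 0.0182]
eef_rot: [0.386, 0.596, 0.378, -0.594]
wrist_force: [-4.3, -10.7, 0.8]
opening: -0.002
```

Run:
```python
from h import *
chk()
```

```text
t 18.8 pos [0.5989 0.0398 0.0182] F [ -4.3107 -10.6695   0.8032] travel 0.19636405678752128 x err vs line -0.00045211001817813123
axes
 [[ 0.0078  0.9092 -0.4163]
 [-0.007  -0.4163 -0.9092]
 [-0.9999  0.01    0.0031]] rotvec [-0.2909  0.1819 -0.5737] fix shift [ 0.0002  0.0004 -0.0002]
```

>>> carry_out(motion=[-0.2,0.1,-0.3,0,-0.0008,-0.0018,1,0,0.1,0,0,-0.0008,-0.0018,1])

```text
time_s: 19.0
eef_pos: [0.5988, 0.0399, 0.0182]
eef_rot: [-0.386, -0.594, -0.38, 0.595]
wrist_force: [-4.2, -12.4, 1.6]
opening: -0.003
```

>>> carry_out(motion=[0,0.1,0,0,-0.0009,-0.0021,1,0,0.1,0,0,-0.0009,-0.0021,1])

```text
time_s: 19.2
eef_pos: [0.5988, 0.04, 0.0182]
eef_rot: [-0.386, -0.594, -0.379, 0.595]
wrist_force: [-3.7, -13.2, 1.2]
opening: 0.003
```

>>> carry_out(motion=[0,0.1,0,0,-0.001,-0.0023,1,0,0.1,0,0,-0.001,-0.0023,1])

```text
time_s: 19.4
eef_pos: [0.5988, 0.0401, 0.0182]
eef_rot: [-0.388, -0.593, -0.378, 0.596]
wrist_force: [-4.6, -14.6, 1.1]
opening: -0.001
```

>>> carry_out(motion=[0,0.1,0,0,-0.0011,-0.0025,1,0,0.1,0,0,-0.0011,-0.0025,1])

```text
time_s: 19.6
eef_pos: [0.5988, 0.0401, 0.0183]
eef_rot: [-0.389, -0.593, -0.376, 0.597]
wrist_force: [-5.0, -15.2, 0.8]
opening: 0.002
```

>>> carry_out(motion=[0,0.1,0,0,-0.0011,-0.0026,1,0,0.1,0,0,-0.0011,-0.0026,1,0,0.1,0,0,-0.0011,-0.0026,1])

```text
time_s: 19.9
eef_pos: [0.5988, 0.0401, 0.0183]
eef_rot: [-0.39, -0.592, -0.374, 0.598]
wrist_force: [-4.8, -15.5, 1.5]
opening: -0.004
```

>>> carry_out(motion=[0,0,0,0,0.0005,0.001,1,0,0,0,0,0,0.003,1,0,0,0,0,0,0.008,1,0,0,0,0,0,0.02,1,0,0,0,0,0,0.02,1,0,0,0,-0.03,0,0.01,1,0,0,0,-0.045,0,0.02,1,0,0,0,-0.045,-0.02,0.03,1,0,0,0,-0.03,-0.04,0.02,1,0,0,0,0,-0.04,0.02,1])

```text
time_s: 20.9
eef_pos: [0.4534, -0.0538, 0.1667]
eef_rot: [0.392, 0.596, 0.373, -0.593]
wrist_force: [-0.6, 0.1, 0.7]
opening: -0.001
```

>>> carry_out(motion=[0,0,0,0,-0.045,0.02,1,0,0,0,0,-0.045,0.02,1,0,0,0,0,-0.045,0.02,1,0,0,0,0,0,0,1])

```text
time_s: 21.3
eef_pos: [0.2992, -0.0509, 0.1642]
eef_rot: [0.396, 0.598, 0.371, -0.59]
wrist_force: [0.7, -0.3, -1.0]
opening: 0.001
```

Run:
```python
from h import *
chk();b=see(c0=(.622,.094))
s=ctrl.camera("scene")
o=np.zeros((600,800,3),np.uint8);o[:300,:]=cv2.resize(b[120:216,130:386],(800,300),interpolation=2);o[300:]=cv2.resize(s[140:284,250:442],(400,300),interpolation=2).repeat(1,0) if 0 else np.pad(cv2.resize(s[140:284,250:442],(400,300),interpolation=2),((0,0),(0,400),(0,0)))
cv2.imwrite("pics/f.png",o)
for c in("top","scene"):
    T=ctrl.camera_params(c)["pose"]
    for d in ctrl.landmark_of(c,"cam_center"): p=(T@np.r_[d["point"],1])[:3];print(c,d["conf"],p,todock(p))
```

```text
t 21.3 pos [ 0.2992 -0.0509  0.1642] F [ 0.7211 -0.2781 -1.044 ] travel 0.10574008337903654 x err vs line -0.29911134061261707
axes
 [[ 0.028   0.9106 -0.4123]
 [-0.0232 -0.4118 -0.911 ]
 [-0.9993  0.035   0.0096]] rotvec [-0.0303  0.5519 -2.008 ] fix shift [ 0.1544  0.2673 -0.1247]
cam [0.6199 0.0942] dock [-0.0526  0.0596] n 50 med res 0.0005159659580667234
top 0.66 [ 0.428  -0.1796  0.0253] [-0.2412 -0.2165]
top 0.62 [0.6229 0.0924 0.0214] [-0.0495  0.0578]
scene 0.78 [ 0.4336 -0.1853  0.0171] [-0.2355 -0.2221]
```

View pics/f.png

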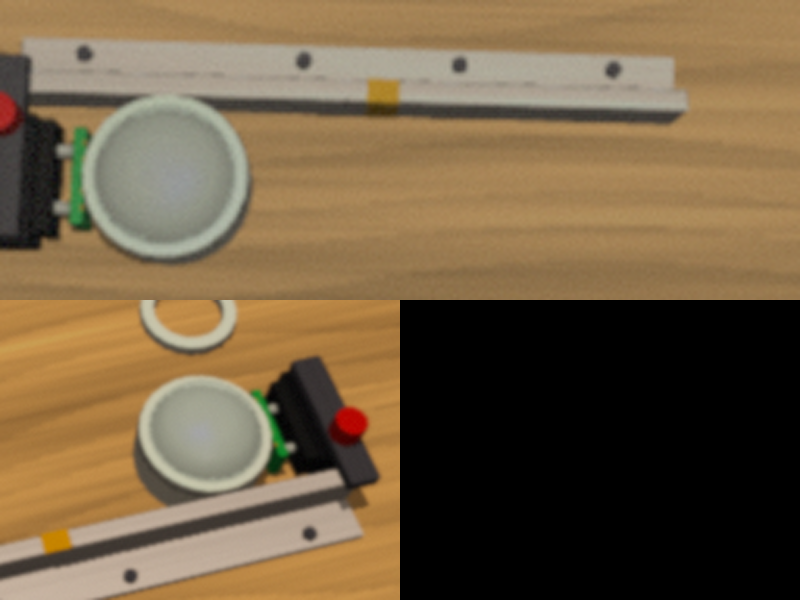

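```bash
python3 -c "
from bench import ctrl
print(ctrl.hand_in())"
```

```text
the job is handed in; nothing more can be done
None
```

The white camera is against the fence with the green plate pressed home, and I handed the job in at about 21 s. `hand_in` reports no verdict, so I can't confirm the result was accepted.

- **To the fence:** with the fingers shut I pushed the camera about 40 mm to the fence. It met it about 65 mm short of the yellow mark; wrist force peaked at 6.3 N in the readings.
- **Along the fence:** I slid it along with a push angled 25° into the fence. Sliding took about 4 N.
- **Plate and stop:** I felt the plate begin to move, and after about 9 mm it stopped dead on the cushion. The press was held at about 11 to 11.5 N over the sliding force; the highest total along the fence in the readings was 15.5 N. I then backed off diagonally and up.

**Last checks:**
- **Picture:** it shows the camera touching both plate and fence, and the gripper well clear.
- **Camera centre:** the rim fit puts it at dock x = -0.0526, y = 0.060, and the network at x = -0.0495, y = 0.058. The 3 mm gap in x is within calibration error, and the rim fit read -0.0522 when the camera was known to be on the fence.
- **Missed detection:** in the scene view the network found only the orange look-alike, so that view gave no check on the camera's position.
- **Not measured:** I could not read the plate's joint directly. That it is fully home rests on feel and the picture.

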